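Vent, seal and draw the vacuum hand pump to its index

ROBOT

A 6-joint arm with a two-finger parallel gripper is mounted at the origin on the work surface. World frame = base frame: x ahead of the robot, y to its left, z up, the work surface at z = 0. Lengths are in mm, angles in rad, forces in N, time in s.
With the tool pointing down it reaches from about 275 to 850 mm from the base axis. Payload 5.2 kg.
Tool frame: the origin (TCP) lies midway between the tips of the shut fingers; the grasp point (between the pads) lies 19 mm behind it; y points along the fingers, z is the direction in which the jaws open and shut, and the axes are right-handed (so a half turn about y gives the same grasp; the last joint's range is limited). The gripper opens to 85 mm and grips with 20 to 120 N. Pads are 22 mm wide; open, the fingers measure 114 mm over their backs; the gripper's body (76 mm by 85 mm) begins 54 mm behind the grasp point. The pads swing forward as they close: fully open they stand 13 mm farther back than shut.
Start: joints at [0.982, 0.259, 1.535, -0, 1.348, -0.203], TCP at [206.944, 509.587, 231.31] pointing down, gripper open.
Joint ranges: [-3.14, 3.14], [-0.91, 2.08], [0.19, 2.58], [-1.22, 4.36], [0.22, 2.71], [-3.12, 3.12]. Speed limits (rad/s): [2.57, 2.57, 3.14, 3.14, 3.14, 3.14].

INTERFACE

Orientations are given as a 3x3 rotation matrix whose columns are the frame's x, y, z axes.
In Python, from rig import arm, optics, job gives the robot as it stands.
- The arm moves only by the tool play_rows, never from a script. Its argument "series" is a list of rows, each an object of numbers: "x", "y", "z": the shift along the tool's x, y, z in mm; "turn": the turn about the tool's y in rad; "fingers": the closure, from 0 (fully open) to 1 (shut). In form: [{"x": .., "y": .., "z": .., "turn": .., "fingers": ..}, ...]. A call has 1 to 5 rows; each row is the pose to reach, as a shift and turn from the pose commanded when the call began, along the tool's axes at that moment; what a row does not reach only later rows make up. A row lasts 1/8 s, in which the tool goes at most 62.5 mm and 10.7 degrees, less where a joint would pass 70% of its speed; a pose out of reach is approached as far as the arm can. A call with a gripper value outside its range is refused whole. The fingers move at their own pace and stop on an object; "grip_force" is the grip in N (left out, the last holds). Time passes only in rows, so rows that repeat a pose let the fingers close. It gives the time, the measured TCP pose, the force and the opening at its end, in the units of the state.
- arm.get_obs(): the state, without advancing time (a new reading comes with each control period).
- optics.camera(name): name is "side" or "top" or "wrist"; returns (picture, depth): 384x512x3 uint8, red, green, blue; 384x512 float32, mm along the optical axis (not along the pixel's ray), 0 where there is no reading.
- optics.get_calibration(name): a dict with "fx", "fy", "cx", "cy" (pixels), "extrinsics" (4x4, takes a point from camera to world coordinates); the wrist camera has in their place "T_tool_cam" (4x4, takes a point from camera to tool coordinates, whose origin is the TCP and whose axes are the tool frame's). Camera axes: x right, y up, looking along -z (the intrinsics and any distortion apply to the point x, -y, -z); pixel columns grow to the right and rows downward; lengths in mm; the calibration is good to about 2 mm. A picture is of the moment at which its call begins: read the wrist's pose just before it. get_calibration takes no time and is no camera call.
- job.hand_in(): hands the job in, once; it reports no verdict.
The state is a dict: "clock": time; "joints": joint angles; "joint_vel": joint speeds; "joint_torque": joint torques, N m; "tool_pos": TCP position; "tcp_rot": TCP orientation; "ft_force": force on the tool from outside, world axes, zero at the start; "moment": the same for the moment, N m; "width": finger opening in mm.
Only numpy, scipy, OpenCV 4.12 (cv2) and the standard library are available. Lean on these libraries where they do the work, as an engineer would, in place of code of your own. Each camera call takes 0.05 s, during which the arm holds its last target.

TASK

Start a leak check on the small vacuum chamber: pull the round vent knob straight out to its stop, push it fully home again to seal the chamber, then draw the hand pump's spring-return T-handle out until its crossbar is in line with the upright pointer of the index clip beside it, and keep it there. The handle springs back if let go, so finish while still holding it steady at the pointer in the gripper, with the vent knob still fully home; do not shift the index clip, and leave the bottle, the beaker and the cork stopper where they are.

Things in the scene. Friction and masses are not known exactly. Their poses are not given: they have to be found in the camera images.
- plunger: Aluminium T-handle of the pump, origin at its crossbar's centre, 75 mm above the bench. Bar 14 mm thick, 120 mm long along y, with a 10 mm rod along +x from its middle to the pump (grip beside the rod; at rest 55 mm are free behind the bar). Slides only along its -x (out), 75 mm at most. Starts fully in; the spring returns it, 5 N at rest plus 1.1 N per 10 mm drawn. Axes parallel to pump.
- pump: Hand pump, aluminium barrel 44 mm across with black end caps (top 101 mm above the bench), fixed. Origin 12 mm above the bench, below the crossbar's rest place; +x from handle to barrel, z up; front cap at x = 62 mm. The index rail, top 50 mm above the bench, runs along x at y = +80 mm. Pump and vent valve stand side by side, 200 mm apart, facing alike; which is left varies.
- index_mark (a point): Point on the index clip's pointer at crossbar height, 75 mm above the bench. The clip is a steel block on the rail at y = +80 mm of the pump, 14 x 20 x 14 mm, with an upright fin 3 mm thick (along x), 12 mm wide, 87 mm high over the bench. Axes parallel to pump. The crossbar's centre line is at the mark when it has this point's place along x: a draw of 35 to 60 mm, varying.
- vent (a joint): How far the vent knob is out, in m: 0 fully home (its start), 0.025 fully out at its stop. Out is along -x of valve. An over-centre detent resists with 3 to 4 N; past the middle it drives the knob to the nearer end, where it stays when let go.
- vent_knob (a point): Centre of the vent knob: round, aluminium, 26 mm in diameter, 20 mm long along x, 75 mm above the bench, on a 10 mm steel stem along +x. Fully home, 25 mm are free between the knob and the valve block. Axes parallel to valve.
- valve: Vent valve, fixed: a grey block 70 mm along x, 50 mm wide, top 97 mm above the bench, with a brass detent pin on it reaching 110 mm. Origin 12 mm above the bench, below the knob's centre when home; block's front face at x = 35 mm; +x from knob to block, z up.
- reagent: Bystander: amber glass bottle with a black cap, 64 mm in diameter, 130 mm tall, standing beside the rig. Origin at the centre of its underside.
- beaker: Bystander: open glass beaker, 70 mm in diameter, 85 mm tall, standing beside the rig. Origin at the centre of its underside.
- stopper: Bystander: cork stopper, 32 mm in diameter, 28 mm tall, standing beside the rig. Origin at the centre of its underside.

How it is judged:
By the outcome, as a careful person would: the job done as asked, in the order asked, and still so for the second after the job is handed in, while the arm keeps its last pose, push and grip.
It also fails if it takes over 48 s, if anything falls off the work surface, if the arm or the gripper's body presses on something with over 40 N, if the wrist force passes 120 N, or if a joint passes its speed limit or range.

## Working session

There is one attempt and no reset: what is moved stays moved. The work goes in short steps, Python scripts to look and compute and a tool call to move; the robot and the scene stay as the last step left them, time stands still between calls to the robot, and variables do not carry over. Pictures are saved under pics/ and viewed, and the job is handed in when it is done.

Besides the shell and the picture viewer there is one more tool, called after "Call:" as a command line: name --argument value ..., lists and objects as JSON in quotes. play_rows: Moves the arm, as the interface text tells. Its arguments: {"type":"object","properties":{"series":{"type":"array","items":{"type":"object","properties":{"x":{"type":"number"},"y":{"type":"number"},"z":{"type":"number"},"turn":{"type":"number"},"fingers":{"type":"number"}}}},"grip_force":{"type":"number"}},"required":["series"]}

```bash
mkdir -p pics; ls; python3 - <<'E'
from rig import arm, optics, job
import cv2, numpy as np
o=arm.get_obs()
for k,v in o.items(): print(k,np.round(v,3).tolist())
for n in ["side","top","wrist"]:
    p,d=optics.camera(n); cv2.imwrite(f"pics/{n}0.png",p[:,:,::-1]); np.savez(f"{n}0.npz",p=p,d=d)
    c=optics.get_calibration(n); print(n,{k:(np.round(v,4).tolist()) for k,v in c.items()})
    print((d>0).mean(), d[d>0].min() if (d>0).any() else None, d.max())
E
```

```text
pics
clock 0.0
joints [0.982, 0.259, 1.536, -0.0, 1.348, -0.203]
joint_vel [-0.0, -0.002, 0.001, 0.0, -0.0, 0.001]
joint_torque [0.001, -44.6, -29.058, 0.0, 0.011, 0.0]
tool_pos [206.628, 509.151, 230.474]
tcp_rot [[0.927, -0.001, 0.376], [-0.376, -0.002, 0.927], [-0.0, -1.0, -0.002]]
ft_force [1.102, 1.252, -0.211]
moment [-0.042, 0.021, 0.026]
width 85.568
side {'fx': 374.7391, 'fy': 374.7391, 'cx': 259.4321, 'cy': 191.8889, 'extrinsics': [[0.6713, 0.4975, -0.5493, 114.4946], [-0.7409, 0.433, -0.5133, -435.1131], [-0.0175, 0.7516, 0.6593, 649.3266], [0.0, 0.0, 0.0, 1.0]]}
0.9959818522135416 421.45886 3373.3105
top {'fx': 413.7801, 'fy': 413.7801, 'cx': 247.9094, 'cy': 192.9599, 'extrinsics': [[-0.0083, 0.9982, -0.0597, 553.2753], [-0.9999, -0.0089, -0.01, 24.6165], [-0.0106, 0.0596, 0.9982, 1227.1395], [0.0, 0.0, 0.0, 1.0]]}
0.9958750406901041 780.4945 2065.1191
wrist {'fx': 325.4645, 'fy': 325.4645, 'cx': 252.1045, 'cy': 194.3852, 'T_tool_cam': [[-0.0012, -0.9463, -0.3232, -83.8274], [-0.0003, 0.3232, -0.9463, -142.8509], [1.0, -0.001, -0.0007, 1.3168], [0.0, 0.0, 0.0, 1.0]]}
0.9957784016927084 74.68176 493.72
```

View pics/side0.png

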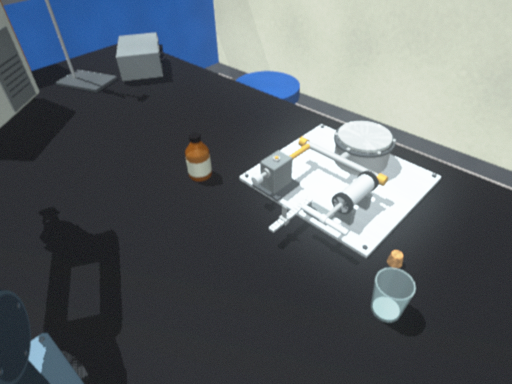

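View pics/top0.png

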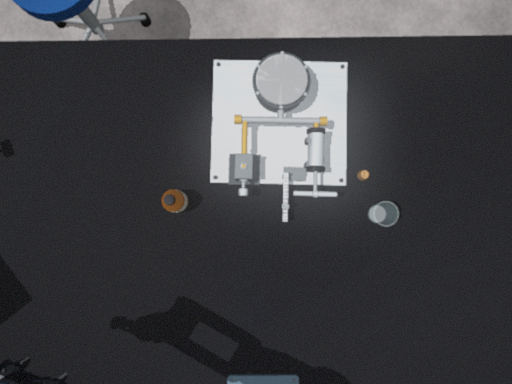

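View pics/wrist0.png

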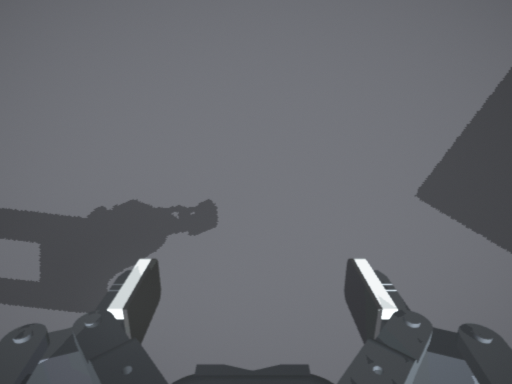

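The top view shows the rig facing the robot. The vent knob is near pixel (243,192), the crossbar runs (294..337,194), and the rail with the clip is near x=286. The bottle is at (175,201), the cork at (364,175) and the beaker at (385,213). Next I'll measure these.

```bash
cat > h.py <<'E'
import numpy as np, cv2
from rig import arm, optics, job
def ray(n,u,v,T=None):
    c=optics.get_calibration(n)
    E=np.array(c["extrinsics"]) if T is None else T@np.array(c["T_tool_cam"])
    d=np.stack([(np.asarray(u,float)-c["cx"])/c["fx"],-(np.asarray(v,float)-c["cy"])/c["fy"],-np.ones_like(np.asarray(u,float))],-1)
    return E[:3,3], d@E[:3,:3].T
def onz(n,u,v,z,T=None):
    o,d=ray(n,u,v,T); s=(z-o[2])/d[...,2]; return o+s[...,None]*d
def cloud(n,depth,T=None):
    v,u=np.mgrid[:384,:512]; o,d=ray(n,u,v,T); return o+depth[...,None]*d
def toolT(o=None):
    o=o or arm.get_obs(); T=np.eye(4); T[:3,:3]=o["tcp_rot"]; T[:3,3]=o["tool_pos"]; return T
E
python3 - <<'E'
from h import *
for n,(a,b,c,e) in {"top":(215,345,150,230),"side":(240,400,130,250)}.items():
    z=np.load(n+"0.npz"); p=z["p"];P=cloud(n,z["d"])
    k=6 if n=="top" else 5
    cv2.imwrite(f"pics/{n}0z.png",cv2.resize(p[c:e,a:b,::-1],None,fx=k,fy=k,interpolation=cv2.INTER_CUBIC))
    if n=="top":
        for nm,(u0,u1,v0,v1,zl,zh) in dict(knob=(232,256,184,200,66,95),bar=(289,341,188,202,66,95),clip=(278,294,165,225,55,95),rail=(278,294,165,225,40,54)).items():
            S=P[v0:v1,u0:u1].reshape(-1,3); S=S[(S[:,2]>zl)&(S[:,2]<zh)]
            print(nm,len(S),S.mean(0).round(1),S.min(0).round(1),S.max(0).round(1))
    else:
        S=P.reshape(-1,3)
E
```

```text
knob 81 [630.1  51.4  85.5] [618.5  38.6  75.6] [647.3  63.7  94.2]
bar 235 [ 620.9 -147.7   83. ] [ 611.6 -207.4   76.6] [634.1 -88.4  92.4]
clip 49 [605.4 -69.9  62.2] [546.  -89.3  55.1] [679.2 -59.6  90.4]
rail 195 [614.6 -68.   51.3] [545.9 -76.9  42.8] [682.6 -57.2  54. ]
```

```bash
python3 - <<'E'
from h import *
z=np.load("side0.npz");P=cloud("side",z["d"])
for nm,(u0,u1,v0,v1,zl,zh) in dict(knob=(250,272,160,185,60,95),bar=(268,312,192,232,66,95),clip=(268,330,190,235,55,95)).items():
    S=P[v0:v1,u0:u1].reshape(-1,3); S=S[(S[:,2]>zl)&(S[:,2]<zh)]
    print(nm,len(S),S.mean(0).round(1),S.min(0).round(1),S.max(0).round(1))
E
```

```text
knob 272 [644.5  50.   80.4] [614.   33.5  60. ] [684.4  75.5  94.9]
bar 113 [606.8 -92.6  77.5] [ 582.3 -120.4   66.1] [624.6 -61.6  86.6]
clip 299 [ 611.4 -120.3   76.9] [ 582.3 -168.3   55.6] [643.  -61.6  86.6]
```

View pics/top0z.png

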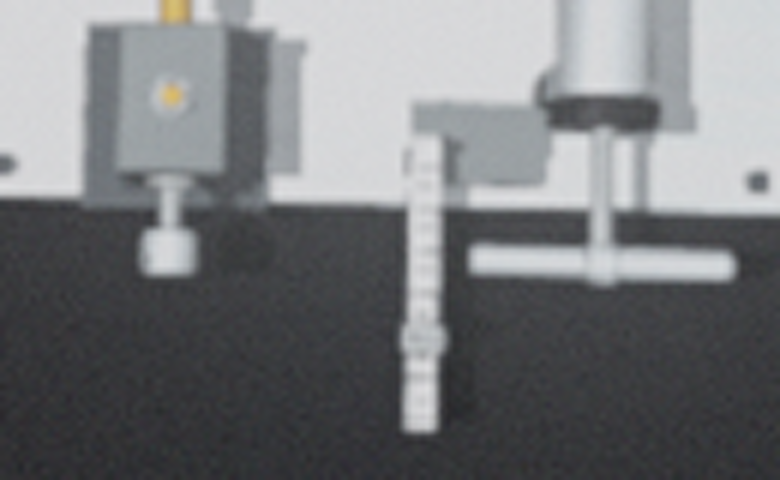

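View pics/side0z.png

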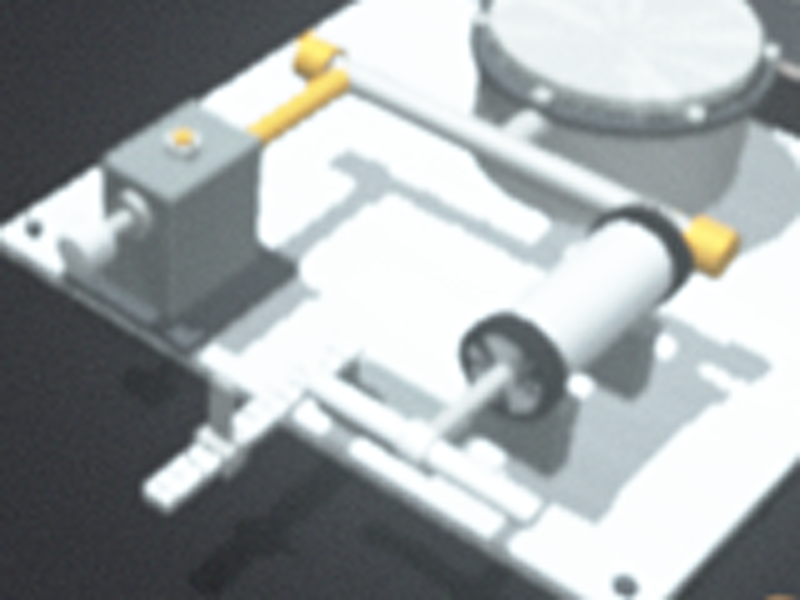

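```bash
python3 - <<'E'
from h import *
z=lambda u,v:(215+(u-2.5)/6,150+(v-2.5)/6)
def f(nm,u,v,h):
    a=z(u,v); print(nm,np.round(onz("top",a[0],a[1],h),1))
f("bar L",470,260,76);f("bar R",737,266,76);f("bar hub",601,263,76);f("cap front",601,128,80)
f("rodtop",600,150,80)
f("knob front",168,276,75);f("knob back",168,228,75);f("knobL",140,252,75);f("knobR",197,252,75)
f("pin",172,96,110);f("rail far",427,140,50);f("rail near",420,432,50);f("clip fin",424,338,87);f("clip blk",424,330,64)
f("valve TL",120,28,97);f("valve TR",222,28,97);f("valve BL",118,175,97);f("valve BR",225,175,97)
for p in [(213,60),(348,62),(346,186),(210,184)]: print(np.round(onz("top",*p,12),1))
def s(nm,u,v,h): print("side",nm,np.round(onz("side",240+(u-2)/5,130+(v-2)/5,h),1))
s("barL",310,385,75);s("barR",535,503,75);s("hub",425,447,80);s("fin",208,440,87);s("pin",182,138,110);s("knob",82,248,80);s("finL",207,437,87)
E
```

```text
bar L [621.1 -89.1  76. ]
bar R [ 617.2 -212.7   76. ]
bar hub [ 619.2 -149.8   76. ]
cap front [ 681.6 -150.3   80. ]
rodtop [ 671.4 -149.6   80. ]
knob front [615.   51.1  75. ]
knob back [637.3  50.9  75. ]
knobL [626.3  64.1  75. ]
knobR [626.   37.5  75. ]
pin [694.7  47.9 110. ]
rail far [680.  -72.1  50. ]
rail near [541.4 -66.9  50. ]
clip fin [584.8 -66.4  87. ]
clip blk [589.2 -68.3  64. ]
valve TL [727.9  71.8  97. ]
valve TR [727.5  25.   97. ]
valve BL [660.2  73.1  97. ]
valve BR [659.8  24.2  97. ]
[1026.8  138.3   12. ]
[1015.6 -265.8   12. ]
[ 643.8 -251.5   12. ]
[653.4 148.4  12. ]
side barL [617.8 -91.8  75. ]
side barR [ 622.4 -204.9   75. ]
side hub [ 615.  -154.6   80. ]
side fin [552.2 -87.1  87. ]
side pin [685.4  40.4 110. ]
side knob [617.6  45.3  80. ]
side finL [553.3 -85.6  87. ]
```

Call:
play_rows --series '[{"x":50,"y":0,"z":-24},{"x":106,"y":0,"z":-50},{"x":162,"y":0,"z":-77},{"x":218,"y":0,"z":-104},{"x":274,"y":0,"z":-130}]'

```text
validation failed for argument at $.se...
```

Call:
play_rows --series '[{"x":56,"y":6,"z":-27,"turn":-0.07},{"x":112,"y":12,"z":-54,"turn":-0.14},{"x":168,"y":18,"z":-80,"turn":-0.22},{"x":230,"y":24,"z":-110,"turn":-0.29},{"x":286,"y":30,"z":-137,"turn":-0.353}]'

```text
validation failed for argument at $.se...
```

```bash
python3 - <<'E'
from h import *
o=arm.get_obs()
for k in ["clock","joints","tool_pos","tcp_rot","ft_force","width"]: print(k,np.round(o[k],3).tolist())
for n in ["wrist"]:
    p,d=optics.camera(n); cv2.imwrite(f"pics/{n}1.png",p[:,:,::-1]); np.savez(f"{n}1.npz",p=p,d=d,T=toolT(o))
E
```

```text
clock 0.15
joints [0.982, 0.259, 1.536, 0.0, 1.348, -0.203]
tool_pos [206.703, 509.261, 230.672]
tcp_rot [[0.927, -0.001, 0.376], [-0.376, -0.001, 0.927], [-0.0, -1.0, -0.001]]
ft_force [0.471, 0.023, 0.119]
width 85.435
```

View pics/wrist1.png

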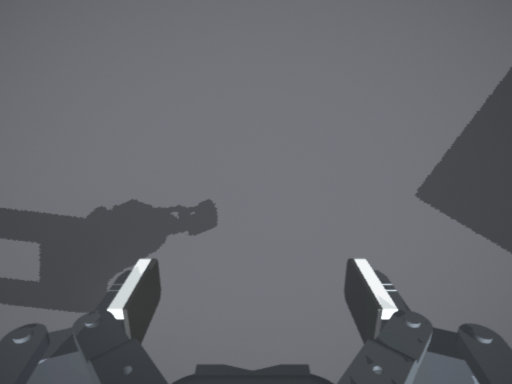

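All five fields are evidently required in each row, and the arm hasn't moved.

Call:
play_rows --series '[{"x":50,"y":0,"z":-24,"turn":0,"fingers":0},{"x":106,"y":0,"z":-50,"turn":0,"fingers":0},{"x":162,"y":0,"z":-77,"turn":0,"fingers":0},{"x":218,"y":0,"z":-104,"turn":0,"fingers":0},{"x":274,"y":0,"z":-130,"turn":0,"fingers":0}]'

```text
clock: 0.82
tool_pos: [412.9, 284.4, 231.4]
tcp_rot: [[0.927, 0.0, 0.376], [-0.376, 0.0, 0.927], [0.0, -1.0, 0.0]]
ft_force: [0.8, 0.6, -0.4]
width: 85.4
```

Call:
play_rows --series '[{"x":56,"y":6,"z":-27,"turn":-0.07,"fingers":0},{"x":112,"y":12,"z":-54,"turn":-0.14,"fingers":0},{"x":168,"y":18,"z":-80,"turn":-0.22,"fingers":0},{"x":230,"y":24,"z":-110,"turn":-0.29,"fingers":0},{"x":286,"y":30,"z":-137,"turn":-0.353,"fingers":0}]'

```text
clock: 1.45
tool_pos: [622.0, 54.7, 201.6]
tcp_rot: [[1.0, -0.0, 0.031], [-0.031, 0.0, 1.0], [-0.0, -1.0, 0.0]]
ft_force: [0.3, 0.6, 0.0]
width: 85.3
```

```bash
python3 - <<'E'
from h import *
o=arm.get_obs()
for k in ["clock","joints","tool_pos","tcp_rot","ft_force","width"]: print(k,np.round(o[k],3).tolist())
for n in ["wrist"]:
    p,d=optics.camera(n); cv2.imwrite(f"pics/{n}2.png",p[:,:,::-1]); np.savez(f"{n}2.npz",p=p,d=d,T=toolT(o))
E
```

```text
clock 1.45
joints [-0.091, 0.411, 1.39, 0.0, 1.341, -1.631]
tool_pos [622.018, 54.68, 201.585]
tcp_rot [[1.0, -0.0, 0.031], [-0.031, 0.0, 1.0], [-0.0, -1.0, 0.0]]
ft_force [0.252, 0.602, 0.021]
width 85.254
```

View pics/wrist2.png

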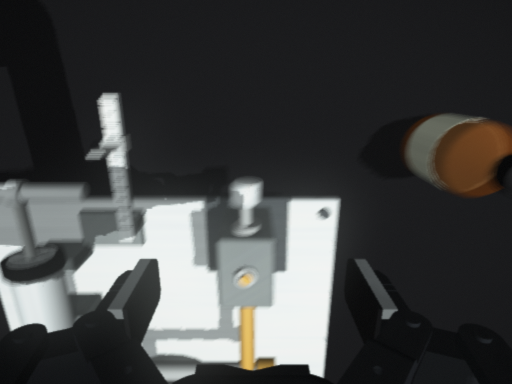

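```bash
python3 - <<'E'
from h import *
z=np.load("wrist2.npz");p=z["p"];d=z["d"];T=z["T"];P=cloud("wrist",d,T)
cv2.imwrite("pics/w2z.png",cv2.resize(p[80:290,0:290,::-1],None,fx=2.7,fy=2.7,interpolation=cv2.INTER_CUBIC))
for nm,(u0,u1,v0,v1,zl,zh) in dict(knob=(225,270,172,208,66,95),clipfin=(80,140,90,240,68,95),rail=(80,140,90,240,40,56),bar=(0,90,175,215,70,90),valvetop=(210,280,225,310,92,102),pin=(225,265,260,300,104,115)).items():
    S=P[v0:v1,u0:u1].reshape(-1,3); S=S[(S[:,2]>zl)&(S[:,2]<zh)]
    print(nm,len(S),S.mean(0).round(1),np.percentile(S,[2,98],axis=0).round(1).tolist())
E
```

```text
knob 821 [624.4  53.2  83.3] [[615.9, 41.2, 69.7], [639.9, 65.5, 88.8]]
clipfin 314 [603.5 -76.2  79.3] [[584.4, -90.7, 69.6], [627.3, -59.6, 88.0]]
rail 2603 [607.2 -64.6  49.8] [[545.2, -73.6, 43.2], [678.6, -55.8, 53.7]]
bar 1756 [ 621.  -125.1   80.2] [[611.2, -157.2, 73.7], [640.1, -86.9, 85.0]]
valvetop 3863 [692.6  51.2  97.1] [[661.3, 27.4, 94.0], [728.2, 75.0, 101.2]]
pin 73 [695.8  51.  104.7] [[691.8, 47.1, 104.0], [699.8, 55.4, 105.6]]
```

View pics/w2z.png

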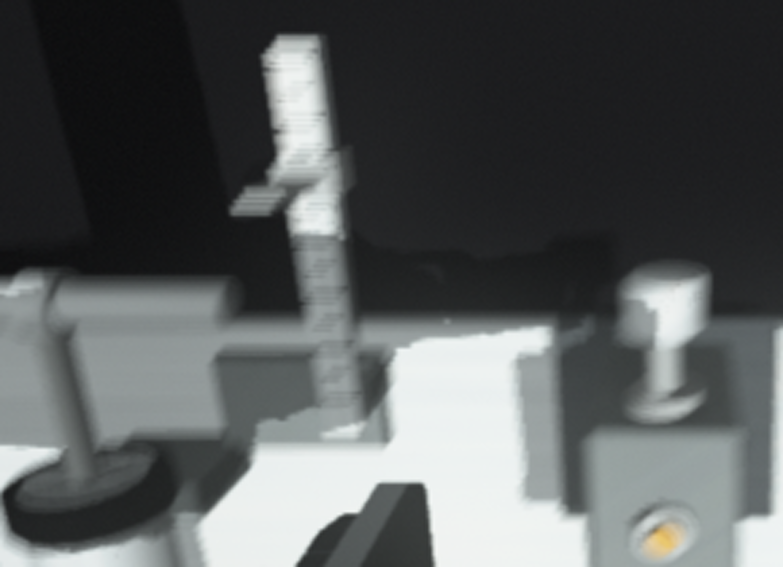

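Call:
play_rows --series '[{"x":0,"y":40,"z":0,"turn":0,"fingers":0},{"x":0,"y":75,"z":0,"turn":0,"fingers":0},{"x":0,"y":75,"z":0,"turn":0,"fingers":0}]'

```text
clock: 1.88
tool_pos: [618.3, 56.5, 123.7]
tcp_rot: [[0.999, -0.007, 0.033], [-0.033, 0.001, 0.999], [-0.007, -1.0, 0.0]]
ft_force: [-0.1, -0.4, 0.8]
width: 85.4
```

```bash
cat > see.py <<'E'
import sys
from h import *
o=arm.get_obs()
for k in ["clock","joints","joint_vel","tool_pos","ft_force","moment","width"]: print(k,np.round(o[k],3).tolist())
for n in sys.argv[2:]:
    p,d=optics.camera(n); cv2.imwrite(f"pics/{n}{sys.argv[1]}.png",p[:,:,::-1]); np.savez(f"{n}{sys.argv[1]}.npz",p=p,d=d,T=toolT(o))
E
python3 see.py 3 wrist; python3 - <<'E'
from h import *
z=np.load("wrist3.npz");p=z["p"];d=z["d"];T=z["T"];P=cloud("wrist",d,T)
for nm,(u0,u1,v0,v1,zl,zh) in dict(knob=(200,300,100,240,66,95),pin=(200,300,200,384,104,115)).items():
    S=P[v0:v1,u0:u1].reshape(-1,3); S=S[(S[:,2]>zl)&(S[:,2]<zh)]
    if len(S): print(nm,len(S),S.mean(0).round(1),np.percentile(S,[2,98],axis=0).round(1).tolist())
E
```

```text
clock 1.875
joints [-0.088, 0.473, 1.492, -0.0, 1.183, -1.626]
joint_vel [0.006, -0.045, -0.07, -0.001, 0.03, -0.003]
tool_pos [618.319, 56.539, 123.667]
ft_force [-0.146, -0.424, 0.773]
moment [-0.009, -0.012, -0.024]
width 85.42
knob 981 [619.2  53.4  81.5] [[615.8, 41.4, 67.8], [626.4, 65.1, 88.2]]
pin 121 [695.5  51.  104.6] [[691.5, 46.7, 104.0], [699.8, 55.0, 105.6]]
```

View pics/wrist3.png

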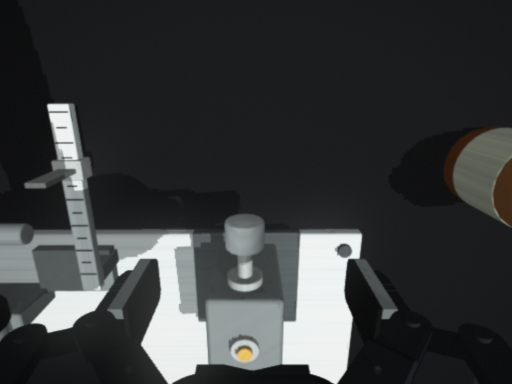

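Call:
play_rows --series '[{"x":6,"y":0,"z":-3,"turn":0,"fingers":0},{"x":6,"y":20,"z":-3,"turn":0,"fingers":0},{"x":6,"y":45,"z":-3,"turn":0,"fingers":0},{"x":6,"y":70,"z":-3,"turn":0,"fingers":0},{"x":6,"y":70,"z":-3,"turn":0,"fingers":0}]'

```text
clock: 2.55
tool_pos: [626.7, 53.2, 56.8]
tcp_rot: [[0.999, -0.001, 0.033], [-0.033, 0.0, 0.999], [-0.001, -1.0, 0.0]]
ft_force: [0.5, 0.0, 1.1]
width: 85.7
```

```bash
python3 see.py 4 wrist
```

```text
clock 2.55
joints [-0.092, 0.554, 1.541, -0.0, 1.048, -1.63]
joint_vel [0.001, -0.028, -0.034, -0.0, 0.019, 0.003]
tool_pos [626.696, 53.156, 56.819]
ft_force [0.464, 0.042, 1.1]
moment [-0.029, 0.005, 0.011]
width 85.736
```

View pics/wrist4.png

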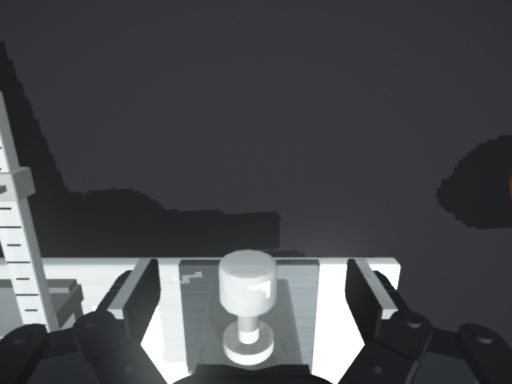

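Call:
play_rows --grip_force 40 --series '[{"x":0,"y":2,"z":-0.5,"turn":0,"fingers":0.5},{"x":0,"y":2,"z":-0.5,"turn":0,"fingers":1},{"x":0,"y":2,"z":-0.5,"turn":0,"fingers":1},{"x":0,"y":2,"z":-0.5,"turn":0,"fingers":1},{"x":0,"y":2,"z":-0.5,"turn":0,"fingers":1}]'

```text
clock: 3.22
tool_pos: [627.1, 51.2, 55.9]
tcp_rot: [[0.999, 0.001, 0.033], [-0.033, -0.002, 0.999], [0.001, -1.0, -0.002]]
ft_force: [-1.2, -4.5, 4.4]
width: 24.9
```

Call:
play_rows --series '[{"x":-5,"y":0,"z":-1,"turn":0,"fingers":1},{"x":-11,"y":0,"z":-1,"turn":0,"fingers":1},{"x":-17,"y":0,"z":-1,"turn":0,"fingers":1},{"x":-22,"y":0,"z":-1,"turn":0,"fingers":1},{"x":-26,"y":0,"z":-1,"turn":0,"fingers":1}]'

```text
clock: 3.85
tool_pos: [602.1, 51.9, 56.0]
tcp_rot: [[0.999, 0.004, 0.033], [-0.033, -0.001, 0.999], [0.004, -1.0, -0.001]]
ft_force: [11.4, -4.0, -2.8]
width: 24.8
```

Call:
play_rows --series '[{"x":-1,"y":0,"z":0,"turn":0,"fingers":1},{"x":-1,"y":0,"z":0,"turn":0,"fingers":1},{"x":-1,"y":0,"z":0,"turn":0,"fingers":1}]'

```text
clock: 4.22
tool_pos: [602.1, 51.9, 55.9]
tcp_rot: [[0.999, 0.006, 0.033], [-0.033, -0.001, 0.999], [0.006, -1.0, -0.001]]
ft_force: [7.4, -2.2, 1.2]
width: 24.7
```

```bash
python3 see.py 5 wrist
```

```text
clock 4.225
joints [-0.098, 0.514, 1.615, -0.001, 1.006, -1.636]
joint_vel [-0.0, -0.002, 0.0, 0.001, -0.001, 0.001]
tool_pos [602.065, 51.939, 55.938]
ft_force [7.387, -2.249, 1.158]
moment [-0.634, -1.152, 0.078]
width 24.687
```

View pics/wrist5.png

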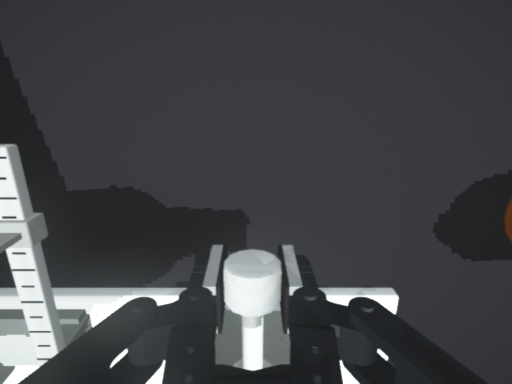

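```bash
python3 - <<'E'
from h import *
z=np.load("wrist5.npz");d=z["d"];P=cloud("wrist",d,z["T"])
S=P[245:315,230:275].reshape(-1,3); S=S[(S[:,2]>68)&(S[:,2]<92)]
print(np.percentile(S,[1,50,99],axis=0).round(1))
z=np.load("wrist4.npz");d=z["d"];P=cloud("wrist",d,z["T"])
S=P[245:315,220:278].reshape(-1,3); S=S[(S[:,2]>68)&(S[:,2]<92)]
print(np.percentile(S,[1,50,99],axis=0).round(1))
E
```

```text
[[590.5  44.4  68.7]
 [594.5  53.7  85.6]
 [609.4  62.7  88.7]]
[[615.6  41.1  69. ]
 [620.2  53.1  84.7]
 [634.7  65.   88.6]]
```

The knob's front face moved from 615.6 to 590.5 (25 mm), with a 7 N reaction at the stop, so it is fully out. Next I'll push it home.

Call:
play_rows --series '[{"x":6,"y":0,"z":0,"turn":0,"fingers":1},{"x":12,"y":0,"z":0,"turn":0,"fingers":1},{"x":18,"y":0,"z":0,"turn":0,"fingers":1},{"x":24,"y":0,"z":0,"turn":0,"fingers":1},{"x":29,"y":0,"z":0,"turn":0,"fingers":1}]'

```text
clock: 4.9
tool_pos: [627.2, 51.2, 55.8]
tcp_rot: [[0.999, -0.003, 0.032], [-0.032, -0.001, 0.999], [-0.003, -1.0, -0.001]]
ft_force: [-12.4, -4.8, 16.9]
width: 24.9
```

Call:
play_rows --series '[{"x":0.5,"y":0,"z":0,"turn":0,"fingers":1},{"x":0.5,"y":0,"z":0,"turn":0,"fingers":1}]'

```text
clock: 5.15
tool_pos: [627.1, 51.2, 55.8]
tcp_rot: [[0.999, -0.004, 0.032], [-0.032, -0.001, 0.999], [-0.004, -1.0, -0.001]]
ft_force: [-5.9, -3.6, 11.1]
width: 24.7
```

Home again at 627.1, pressed against the stop. I'll release it, lift, and check.

Call:
play_rows --series '[{"x":-2,"y":0,"z":0,"turn":0,"fingers":1},{"x":-2,"y":0,"z":0,"turn":0,"fingers":0},{"x":-2,"y":0,"z":0,"turn":0,"fingers":0},{"x":-2,"y":0,"z":0,"turn":0,"fingers":0},{"x":-2,"y":0,"z":0,"turn":0,"fingers":0}]'

```text
clock: 5.78
tool_pos: [627.0, 51.9, 54.6]
tcp_rot: [[0.999, -0.001, 0.033], [-0.033, 0.0, 0.999], [-0.001, -1.0, 0.0]]
ft_force: [0.0, 0.5, 1.0]
width: 85.2
```

Call:
play_rows --series '[{"x":0,"y":-20,"z":0,"turn":0,"fingers":0},{"x":0,"y":-50,"z":0,"turn":0,"fingers":0},{"x":0,"y":-90,"z":0,"turn":0,"fingers":0},{"x":0,"y":-110,"z":0,"turn":0,"fingers":0},{"x":0,"y":-110,"z":0,"turn":0,"fingers":0}]'

```text
clock: 6.4
tool_pos: [628.4, 51.6, 166.8]
tcp_rot: [[0.999, 0.004, 0.033], [-0.033, -0.0, 0.999], [0.004, -1.0, -0.0]]
ft_force: [0.3, -0.1, -0.2]
width: 85.3
```

```bash
python3 see.py 6 wrist; python3 - <<'E'
from h import *
z=np.load("wrist6.npz");d=z["d"];P=cloud("wrist",d,z["T"])
S=P.reshape(-1,3); S=S[(S[:,2]>68)&(S[:,2]<92)&(abs(S[:,1]-52)<14)&(S[:,0]<650)]
print(len(S),np.percentile(S,[1,50,99],axis=0).round(1))
E
```

```text
clock 6.4
joints [-0.095, 0.445, 1.425, 0.0, 1.268, -1.633]
joint_vel [0.0, 0.032, 0.048, -0.0, -0.018, 0.001]
tool_pos [628.401, 51.633, 166.8]
ft_force [0.314, -0.124, -0.169]
moment [0.03, -0.014, 0.043]
width 85.347
1186 [[615.8  41.   69.2]
 [625.1  53.   84.4]
 [649.4  65.2  88.8]]
```

View pics/wrist6.png

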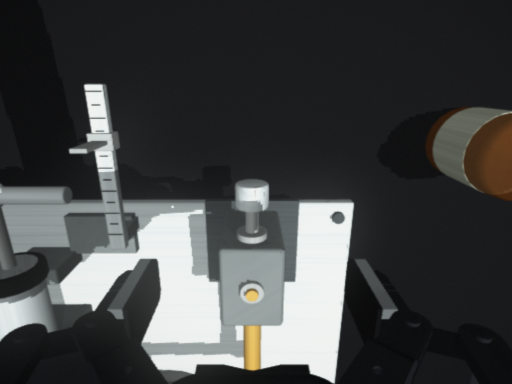

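Call:
play_rows --series '[{"x":0,"y":0,"z":-35,"turn":0.17,"fingers":0.2},{"x":0,"y":0,"z":-75,"turn":0.35,"fingers":0.4},{"x":-2,"y":0,"z":-115,"turn":0.53,"fingers":0.4},{"x":-2,"y":0,"z":-150,"turn":0.71,"fingers":0.4},{"x":-2,"y":0,"z":-165,"turn":0.87,"fingers":0.4}]'

```text
clock: 7.08
tool_pos: [618.6, -115.1, 162.6]
tcp_rot: [[0.613, -0.003, 0.79], [-0.79, 0.001, 0.613], [-0.003, -1.0, -0.002]]
ft_force: [-0.2, 0.4, 0.2]
width: 51.4
```

Call:
play_rows --series '[{"x":0,"y":0,"z":0,"turn":0.17,"fingers":0.4},{"x":0,"y":0,"z":0,"turn":0.34,"fingers":0.4},{"x":0,"y":0,"z":0,"turn":0.51,"fingers":0.4},{"x":0,"y":0,"z":0,"turn":0.7,"fingers":0.4},{"x":0,"y":0,"z":0,"turn":0.7,"fingers":0.4}]'

```text
clock: 7.7
tool_pos: [618.9, -112.9, 163.0]
tcp_rot: [[-0.03, -0.003, 1.0], [-1.0, 0.001, -0.03], [-0.001, -1.0, -0.003]]
ft_force: [-0.3, -0.9, 0.1]
width: 51.0
```

```bash
python3 see.py 7 wrist
```

```text
clock 7.7
joints [-0.357, 0.45, 1.427, 0.0, 1.268, -0.327]
joint_vel [-0.001, -0.005, -0.008, -0.001, 0.003, -0.066]
tool_pos [618.916, -112.877, 162.96]
ft_force [-0.263, -0.859, 0.12]
moment [-0.004, 0.017, -0.052]
width 50.959
```

View pics/wrist7.png

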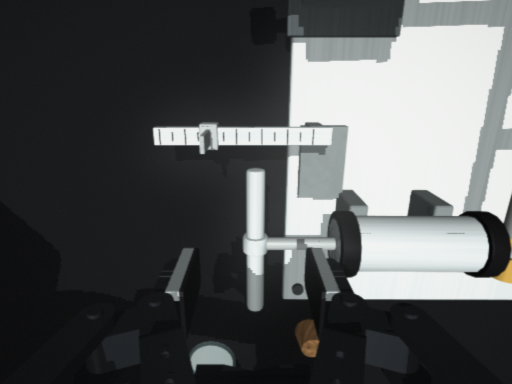

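```bash
python3 - <<'E'
from h import *
z=np.load("wrist7.npz");p=z["p"];d=z["d"];P=cloud("wrist",d,z["T"])
cv2.imwrite("pics/w7z.png",cv2.resize(p[110:260,150:345,::-1],None,fx=4,fy=4,interpolation=cv2.INTER_CUBIC))
yaw=-0.031; ex=np.array([np.cos(yaw),np.sin(yaw),0]);ey=np.array([-np.sin(yaw),np.cos(yaw),0])
def st(nm,u0,u1,v0,v1,zl,zh):
    S=P[v0:v1,u0:u1].reshape(-1,3);S=S[(S[:,2]>zl)&(S[:,2]<zh)]
    print(nm,len(S),"s",np.percentile(S@ex,[2,50,98]).round(1),"t",np.percentile(S@ey,[2,50,98]).round(1),"z",np.percentile(S[:,2],[2,50,98]).round(1))
st("fin",190,225,115,160,68,95);st("block",190,225,115,160,56,66);st("bar",235,275,165,230,66,95);st("bar2",235,275,165,185,66,95);st("bar3",235,275,215,232,66,95);st("rodcap",330,360,205,280,80,105);st("rod",270,330,235,252,60,90)
st("rail",150,335,120,150,40,54)
E
```

```text
fin 165 s [586.5 588.9 589.6] t [-53.8 -47.3 -42. ] z [69.1 86.  88.5]
block 35 s [587.2 589.4 589.6] t [-53.7 -45.6 -41.9] z [56.3 61.7 65.8]
bar 1115 s [618.1 624.7 631. ] t [-112.9  -88.8  -68.1] z [74.9 80.9 83. ]
bar2 307 s [618.2 624.7 631.4] t [-77.7 -71.9 -67.8] z [72.3 80.4 82.7]
bar3 306 s [618.1 624.6 631.1] t [-115.6 -108.6 -101.6] z [76.4 81.  83. ]
rodcap 1305 s [686.2 691.5 699.3] t [-143.1 -118.8 -103.2] z [ 80.5  95.7 101.3]
rod 750 s [636.6 657.9 681.5] t [-131.3 -125.5 -122.8] z [73.9 79.1 80.9]
rail 3274 s [547.8 617.  681.4] t [-55.  -47.2 -39.2] z [47.6 50.2 53.4]
```

View pics/w7z.png

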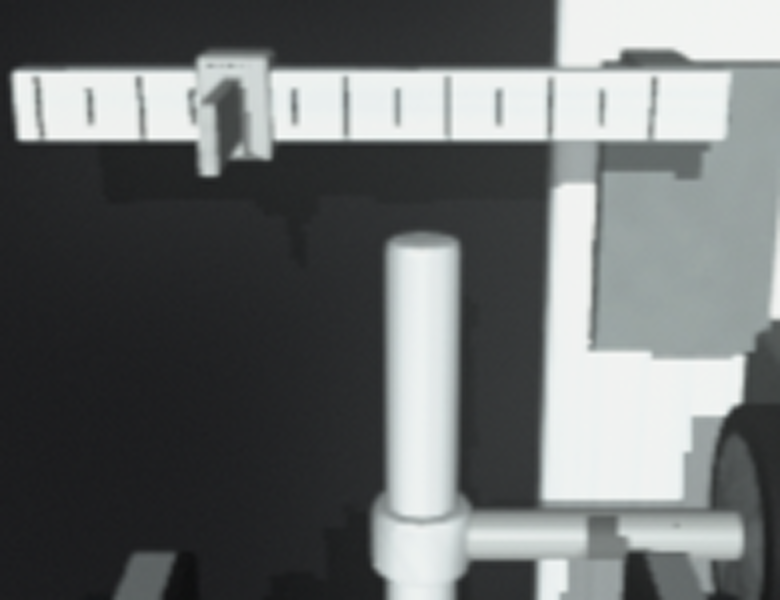

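```bash
python3 - <<'E'
from h import *
z=np.load("wrist7.npz");T=z["T"]
yaw=-0.031; ex=np.array([np.cos(yaw),np.sin(yaw),0]);ey=np.array([-np.sin(yaw),np.cos(yaw),0])
def f(nm,u,v,h):
    q=onz("wrist",150+(u-1.5)/4,110+(v-1.5)/4,h,T); print(nm,round(q@ex,1),round(q@ey,1))
f("block L",198,58,64);f("block R",270,60,64);f("finTop front L",198,174,87);f("finTop front R",219,174,87);f("finTop L",199,105,87)
f("barL",386,350,75);f("barR",460,350,75)
for u in (38,141,346,447,550,653): f("tick",u,105,50)
E
```

```text
block L 583.0 -37.1
block R 596.2 -37.4
finTop front L 585.8 -53.9
finTop front R 589.4 -53.9
finTop L 586.6 -42.2
barL 617.5 -89.8
barR 631.4 -89.7
tick 548.9 -47.9
tick 569.1 -47.8
tick 609.3 -47.7
tick 629.0 -47.7
tick 649.2 -47.6
tick 669.3 -47.6
```

Call:
play_rows --series '[{"x":-3,"y":20,"z":2.5,"turn":0,"fingers":0.4},{"x":-3,"y":50,"z":2.5,"turn":0,"fingers":0.4},{"x":-3,"y":80,"z":2.5,"turn":0,"fingers":0.4},{"x":-3,"y":108,"z":2.5,"turn":0,"fingers":0.4},{"x":-3,"y":108,"z":2.5,"turn":0,"fingers":0.4}]'

```text
clock: 8.38
tool_pos: [620.1, -109.4, 53.9]
tcp_rot: [[-0.029, -0.006, 1.0], [-1.0, 0.002, -0.029], [-0.002, -1.0, -0.006]]
ft_force: [0.1, -0.8, 0.3]
width: 51.2
```

```bash
python3 see.py 8 wrist
```

```text
clock 8.375
joints [-0.352, 0.561, 1.537, 0.0, 1.051, -0.322]
joint_vel [-0.0, -0.041, -0.051, 0.001, 0.023, 0.014]
tool_pos [620.099, -109.431, 53.871]
ft_force [0.082, -0.777, 0.309]
moment [-0.015, 0.005, -0.015]
width 51.241
```

View pics/wrist8.png

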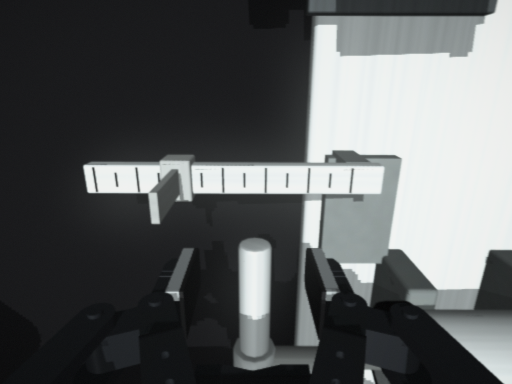

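Call:
play_rows --grip_force 60 --series '[{"x":0,"y":0,"z":0.5,"turn":0,"fingers":0.7},{"x":0,"y":0,"z":0.5,"turn":0,"fingers":1},{"x":0,"y":0,"z":0.5,"turn":0,"fingers":1},{"x":0,"y":0,"z":0.5,"turn":0,"fingers":1},{"x":0,"y":0,"z":0.5,"turn":0,"fingers":1}]'

```text
clock: 9.05
tool_pos: [621.1, -110.4, 58.4]
tcp_rot: [[-0.031, -0.003, 1.0], [-1.0, -0.0, -0.031], [0.0, -1.0, -0.003]]
ft_force: [-7.6, -0.3, 7.6]
width: 12.1
```

```bash
python3 see.py 9 wrist
```

```text
clock 9.05
joints [-0.352, 0.556, 1.533, -0.002, 1.056, -0.32]
joint_vel [-0.001, -0.0, -0.0, 0.0, -0.001, 0.003]
tool_pos [621.087, -110.425, 58.407]
ft_force [-7.578, -0.342, 7.615]
moment [-0.053, 1.352, -0.006]
width 12.137
```

View pics/wrist9.png

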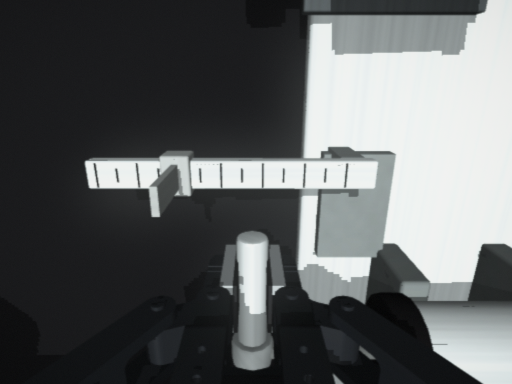

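Call:
play_rows --series '[{"x":0,"y":-2,"z":-6,"turn":0,"fingers":1},{"x":0,"y":-2,"z":-13,"turn":0,"fingers":1},{"x":0,"y":-2,"z":-21,"turn":0,"fingers":1},{"x":0,"y":-2,"z":-28,"turn":0,"fingers":1},{"x":0,"y":-2,"z":-34,"turn":0,"fingers":1}]'

```text
clock: 9.72
tool_pos: [590.9, -109.5, 58.7]
tcp_rot: [[-0.032, 0.005, 0.999], [-0.999, -0.001, -0.032], [0.001, -1.0, 0.005]]
ft_force: [9.2, -0.6, -12.0]
width: 11.5
```

Call:
play_rows --series '[{"x":0,"y":0,"z":-1,"turn":0,"fingers":1},{"x":0,"y":0,"z":-1,"turn":0,"fingers":1},{"x":0,"y":0,"z":-1,"turn":0,"fingers":1},{"x":0,"y":0,"z":-1,"turn":0,"fingers":1}]'

```text
clock: 10.22
tool_pos: [589.9, -109.5, 58.7]
tcp_rot: [[-0.032, 0.004, 0.999], [-0.999, -0.001, -0.032], [0.001, -1.0, 0.004]]
ft_force: [7.9, -1.2, -11.3]
width: 12.1
```

```bash
python3 see.py 10 wrist; python3 - <<'E'
from h import *
z=np.load("wrist10.npz");p=z["p"]
cv2.imwrite("pics/w10z.png",cv2.resize(p[140:340,150:350,::-1],None,fx=3,fy=3,interpolation=cv2.INTER_CUBIC))
E
```

```text
clock 10.225
joints [-0.37, 0.505, 1.623, 0.001, 1.009, -0.338]
joint_vel [-0.001, 0.001, 0.001, 0.001, -0.001, 0.001]
tool_pos [589.94, -109.468, 58.716]
ft_force [7.916, -1.209, -11.282]
moment [-0.112, -1.128, 0.029]
width 12.141
```

View pics/w10z.png

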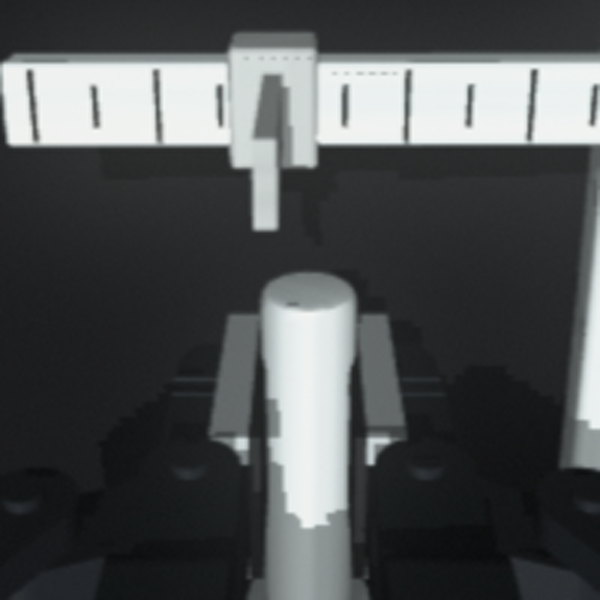

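```bash
cat > m.py <<'E'
import sys
from h import *
z=np.load(sys.argv[1]);T=z["T"];p=z["p"];P=cloud("wrist",z["d"],T)
yaw=float(sys.argv[2]) if len(sys.argv)>2 else -0.0318
ex=np.array([np.cos(yaw),np.sin(yaw),0]);ey=np.array([-np.sin(yaw),np.cos(yaw),0])
S=P.reshape(-1,3); s=S@ex;t=S@ey
def st(nm,m,a=s):
    print(nm,m.sum(),"s",np.percentile(s[m],[2,50,98]).round(1),"t",np.percentile(t[m],[2,50,98]).round(1),"z",np.percentile(S[m,2],[2,50,98]).round(1))
zz=S[:,2]
near=(s>565)&(s<650)
st("fintop",near&(zz>84)&(zz<91)&(t>-57)&(t<-38))
st("block",near&(zz>60.5)&(zz<67)&(t>-57)&(t<-35))
bar=near&(zz>70)&(zz<86)&(t>-80)&(t<-65)&(abs(s-np.median(s[near&(zz>70)&(zz<86)&(t>-80)&(t<-66)]))<10)
st("bar",bar)
gray=cv2.cvtColor(p,cv2.COLOR_RGB2GRAY)
E
python3 m.py wrist10.npz; python3 - <<'E'
from h import *
z=np.load("wrist10.npz");T=z["T"];yaw=-0.0318
ex=np.array([np.cos(yaw),np.sin(yaw),0]);ey=np.array([-np.sin(yaw),np.cos(yaw),0])
def f(nm,u,v,h):
    q=onz("wrist",150+(u-1)/3,140+(v-1)/3,h,T); print(nm,round(q@ex,1),round(q@ey,1))
f("fin L",252,180,87);f("fin R",278,180,87);f("bar end L",262,295,75);f("bar end R",357,295,75);f("blkL",231,45,64);f("blkR",317,45,64);f("fin base L",255,135,64);f("fin far bot",258,75,87)
f("bar L",272,400,75);f("bar R",350,400,75)
for u in (33,158,408,533): f("tick",u,105,50)
E
```

```text
fintop 271 s [586.5 588.  589.4] t [-53.5 -46.8 -41.4] z [84.8 87.2 88.5]
block 23 s [586.6 588.  589.3] t [-41.8 -41.6 -41.4] z [61.3 64.  66.6]
bar 1436 s [584.2 593.6 602.9] t [-79.5 -73.9 -67.3] z [71.2 80.3 85.1]
fin L 586.3 -47.0
fin R 589.5 -47.0
bar end L 586.7 -68.9
bar end R 600.4 -68.9
blkL 582.3 -34.8
blkR 594.6 -34.8
fin base L 585.5 -48.3
fin far bot 587.2 -33.6
bar L 588.0 -86.2
bar R 599.6 -86.3
tick 549.3 -47.5
tick 569.3 -47.5
tick 609.5 -47.5
tick 629.6 -47.5
```

Call:
play_rows --series '[{"x":0,"y":1,"z":-3,"turn":0,"fingers":1},{"x":0,"y":1,"z":-5.6,"turn":0,"fingers":1},{"x":0,"y":1,"z":-5.6,"turn":0,"fingers":1},{"x":0,"y":1,"z":-5.6,"turn":0,"fingers":1},{"x":0,"y":1,"z":-5.6,"turn":0,"fingers":1}]'

```text
clock: 10.9
tool_pos: [585.3, -109.4, 58.6]
tcp_rot: [[-0.032, 0.006, 0.999], [-0.999, -0.001, -0.032], [0.001, -1.0, 0.006]]
ft_force: [9.0, 0.1, -7.3]
width: 11.6
```

```bash
python3 see.py 11 wrist top; python3 m.py wrist11.npz; python3 - <<'E'
from h import *
z=np.load("wrist11.npz");p=z["p"]
cv2.imwrite("pics/w11z.png",cv2.resize(p[140:340,150:350,::-1],None,fx=3,fy=3,interpolation=cv2.INTER_CUBIC))
p=np.load("top11.npz")["p"]
cv2.imwrite("pics/t11z.png",cv2.resize(p[150:230,215:345,::-1],None,fx=6,fy=6,interpolation=cv2.INTER_CUBIC))
E
```

```text
clock 10.9
joints [-0.373, 0.497, 1.638, 0.002, 1.0, -0.342]
joint_vel [-0.001, 0.002, -0.001, -0.001, 0.002, 0.0]
tool_pos [585.289, -109.359, 58.648]
ft_force [8.966, 0.053, -7.342]
moment [0.055, -1.267, 0.075]
width 11.626
fintop 263 s [586.5 587.7 589.2] t [-53.4 -47.  -41.4] z [85.2 87.2 88.3]
block 25 s [586.8 588.1 589.4] t [-41.8 -41.6 -41.3] z [60.7 63.7 66.9]
bar 1438 s [579.5 588.9 598.2] t [-79.6 -73.8 -67.3] z [71.1 80.4 85.2]
```

View pics/w11z.png

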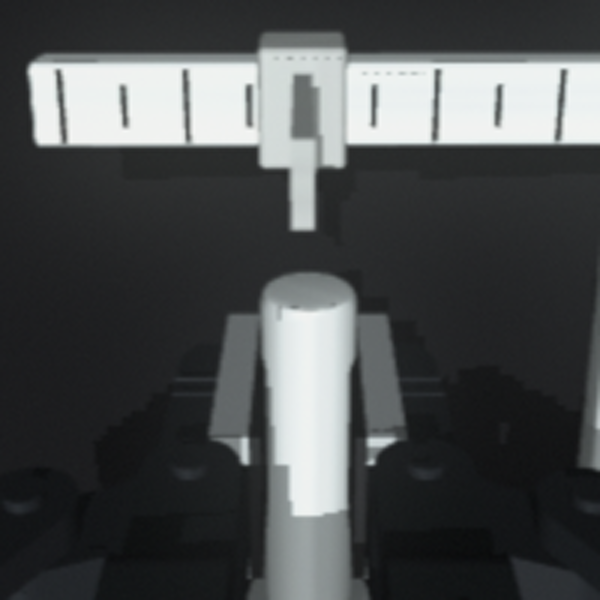

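View pics/t11z.png

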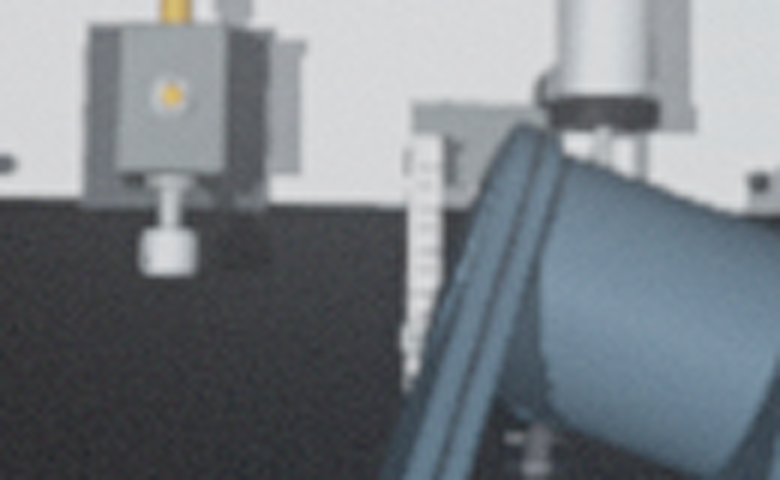

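Call:
play_rows --series '[{"x":0,"y":0.5,"z":-1.1,"turn":0,"fingers":1},{"x":0,"y":0.5,"z":-1.1,"turn":0,"fingers":1},{"x":0,"y":0.5,"z":-1.1,"turn":0,"fingers":1},{"x":0,"y":0.5,"z":-1.1,"turn":0,"fingers":1}]'

```text
clock: 11.5
tool_pos: [584.8, -109.4, 58.6]
tcp_rot: [[-0.032, 0.008, 0.999], [-0.999, -0.001, -0.032], [0.001, -1.0, 0.008]]
ft_force: [9.6, 0.7, -6.0]
width: 12.3
```

```bash
python3 see.py 12 wrist; python3 m.py wrist12.npz; python3 - <<'E'
from h import *
z=np.load("wrist12.npz");p=z["p"];T=z["T"]
cv2.imwrite("pics/w12z.png",cv2.resize(p[180:290,220:290,::-1],None,fx=5,fy=5,interpolation=cv2.INTER_CUBIC))
g=cv2.cvtColor(p,cv2.COLOR_RGB2GRAY)
for v in (190,200,205,210,215,236,240,244): print(v,g[v,228:276].tolist())
E
```

```text
clock 11.5
joints [-0.373, 0.496, 1.64, 0.002, 0.998, -0.342]
joint_vel [0.0, -0.001, -0.001, 0.0, -0.0, -0.0]
tool_pos [584.766, -109.356, 58.616]
ft_force [9.594, 0.693, -5.99]
moment [0.148, -1.36, 0.018]
width 12.274
fintop 263 s [586.7 587.9 589.4] t [-53.5 -46.9 -41.5] z [84.8 87.2 88.5]
block 28 s [586.7 588.  589.3] t [-41.9 -41.6 -41.3] z [60.7 63.6 66.6]
bar 1437 s [578.8 588.3 597.5] t [-79.5 -73.7 -67.3] z [71.3 80.3 84.9]
190 [44, 45, 45, 45, 45, 45, 46, 45, 59, 130, 194, 212, 215, 217, 216, 216, 216, 216, 215, 215, 212, 209, 209, 209, 208, 209, 208, 207, 182, 143, 171, 206, 211, 211, 212, 211, 204, 167, 98, 51, 45, 45, 44, 44, 45, 43, 45, 44]
200 [49, 49, 50, 50, 49, 50, 49, 50, 50, 50, 50, 50, 50, 49, 50, 51, 49, 48, 45, 70, 147, 202, 207, 207, 207, 207, 206, 188, 132, 56, 43, 43, 42, 42, 43, 42, 42, 42, 42, 42, 42, 45, 49, 50, 49, 48, 49, 48]
205 [48, 48, 48, 48, 48, 47, 49, 47, 48, 49, 48, 48, 49, 49, 48, 47, 49, 49, 50, 74, 147, 199, 203, 203, 204, 204, 202, 185, 131, 59, 43, 41, 40, 41, 41, 42, 41, 41, 44, 47, 49, 48, 48, 48, 47, 47, 48, 48]
210 [47, 46, 46, 46, 47
[... 372 characters left out ...]
 44, 44, 44, 44]
236 [41, 41, 41, 41, 42, 42, 42, 41, 43, 65, 102, 123, 128, 128, 127, 128, 128, 130, 130, 131, 132, 132, 133, 133, 133, 133, 132, 132, 132, 131, 131, 131, 130, 131, 130, 132, 131, 129, 121, 93, 47, 35, 35, 39, 42, 42, 41, 42]
240 [41, 41, 42, 41, 42, 41, 43, 45, 69, 105, 137, 157, 160, 157, 153, 150, 146, 143, 142, 141, 140, 140, 140, 140, 142, 142, 143, 142, 143, 144, 145, 147, 149, 148, 149, 155, 158, 162, 161, 142, 103, 55, 36, 34, 35, 33, 33, 33]
244 [64, 64, 65, 65, 65, 66, 65, 67, 85, 124, 158, 176, 186, 197, 208, 216, 225, 229, 234, 236, 238, 238, 238, 235, 232, 234, 237, 237, 236, 235, 232, 230, 230, 226, 220, 212, 204, 193, 183, 159, 115, 73, 63, 62, 62, 61, 61, 62]
```

View pics/w12z.png

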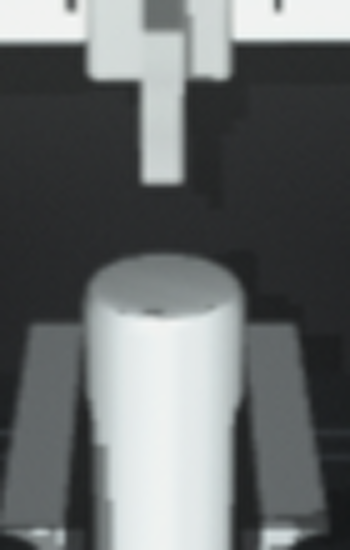

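Call:
play_rows --series '[{"x":0,"y":0.3,"z":-0.5,"turn":0,"fingers":1},{"x":0,"y":0.3,"z":-0.5,"turn":0,"fingers":1},{"x":0,"y":0.3,"z":-0.5,"turn":0,"fingers":1},{"x":0,"y":0.3,"z":-0.5,"turn":0,"fingers":1},{"x":0,"y":0.3,"z":-0.5,"turn":0,"fingers":1}]'

```text
clock: 12.18
tool_pos: [584.5, -109.4, 58.6]
tcp_rot: [[-0.032, 0.008, 0.999], [-0.999, -0.001, -0.032], [0.001, -1.0, 0.008]]
ft_force: [9.7, 0.8, -5.8]
width: 12.0
```

Call:
play_rows --series '[{"x":0,"y":0,"z":0,"turn":0,"fingers":1},{"x":0,"y":0,"z":0,"turn":0,"fingers":1},{"x":0,"y":0,"z":0,"turn":0,"fingers":1},{"x":0,"y":0,"z":0,"turn":0,"fingers":1}]'

```text
clock: 12.68
tool_pos: [584.5, -109.4, 58.6]
tcp_rot: [[-0.032, 0.008, 0.999], [-0.999, -0.001, -0.032], [0.001, -1.0, 0.008]]
ft_force: [10.0, 0.9, -4.6]
width: 12.0
```

```bash
python3 see.py 13 wrist side top; python3 m.py wrist13.npz; python3 - <<'E'
from h import *
z=np.load("wrist13.npz");p=z["p"]
a=cv2.resize(p[180:290,200:304,::-1],None,fx=5,fy=5,interpolation=cv2.INTER_CUBIC); cv2.imwrite("pics/w13z.png",a)
t=np.load("top13.npz"); t0=np.load("top0.npz"); P=cloud("top",t["d"]);P0=cloud("top",t0["d"])
for Q in (P0,P):
    S=Q[184:200,232:256].reshape(-1,3); S=S[(S[:,2]>66)&(S[:,2]<95)]; print("knob",S.mean(0).round(1))
E
```

```text
clock 12.675
joints [-0.373, 0.495, 1.641, 0.002, 0.997, -0.343]
joint_vel [0.001, -0.0, -0.001, 0.001, 0.0, -0.0]
tool_pos [584.548, -109.351, 58.6]
ft_force [9.955, 0.883, -4.625]
moment [0.237, -1.278, 0.071]
width 11.972
fintop 268 s [586.5 588.  589.3] t [-53.4 -47.1 -41.5] z [84.9 87.2 88.3]
block 25 s [586.5 587.8 589.1] t [-41.9 -41.6 -41.2] z [60.6 63.7 67. ]
bar 1447 s [578.3 587.7 597.1] t [-79.5 -73.9 -67.3] z [71.1 80.4 85. ]
knob [630.1  51.4  85.5]
knob [630.1  51.6  86. ]
```

View pics/w13z.png

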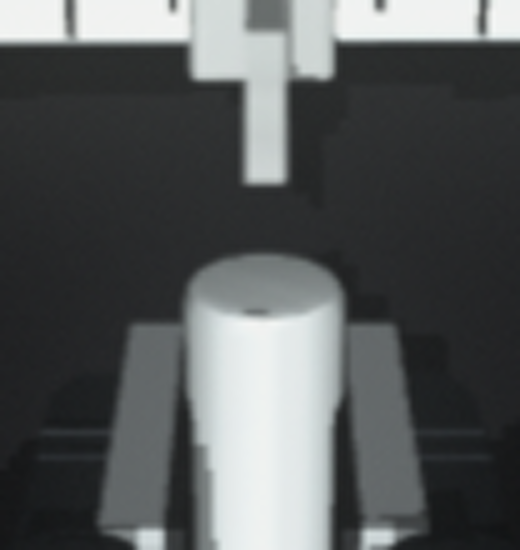

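View pics/side13.png

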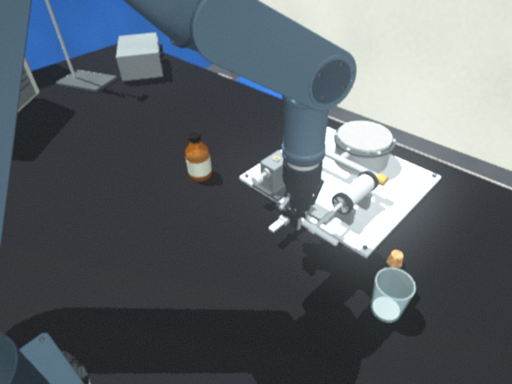

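The crossbar is centred on the fin: fin at columns 243–287 (centre 265), bar end at 186–344 (centre 265). The arm is still, the knob is home, and the bystanders haven't moved.

```bash
python3 -c "
from rig import job; print(job.hand_in())"
```

```text
the job is handed in; nothing more can be done
None
```

The job is handed in at about 12.8 s on the robot's clock, with the gripper still holding the T-handle at the pointer.

- **Vent knob:** I pulled it out 25 mm to its stop, where it pushed back with 7 N. I then pushed it fully home and let go. Its front face read 615.6 mm before and 615.8 mm after, and the last top view showed it unmoved.
- **Pump handle:** I gripped the bar beside the rod with a 60 N grip and drew it out about 37 mm. In the last wrist picture the crossbar's centre read 587.7 mm against 588.0 mm for the clip's pointer, and the two were on the same pixel column. The arm was still, with about 10 N of spring pull.
- **Other objects:** The index clip read the same place before and after the draw. The bottle, beaker and cork look unmoved in the last side view; I compared these by eye only.

**Disagreements and refusals:**
- My first side-view estimate of the pointer was off by about 30 mm, so I dropped it and used the wrist camera.
- An early wrist-camera check put the clip's block about 2 mm from its pointer, but the later close-ups agreed.
- My first two move calls were refused for missing fields. The arm did not move.

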